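# Roll a glass vial up the loading lane into the nest of a vial reader

## Task

Load the vial reader: take the loading paddle out of its stand and with its blade roll the glass vial gently up the sloping lane, under the two catches, against the sprung buffer to its stop, so that the catches drop behind it and it stays when you draw the paddle back. Touch the vial with nothing but the paddle, keep it in the lane and do not press hard on the glass, leave the things around alone, and stand the paddle back in its stand.

Things in the scene. Friction and masses are not known exactly. Their poses are not given: they have to be found in the camera images.
- reader: Vial reader, fixed to the bench: an aluminium lane on a grey base with a white console (58 x 116 mm, 88 mm high) at the far end, about 260 mm long in all. Origin on the bench under the lane; +x is the loading direction (up the lane to the console), +z up. A vial that the catches do not hold rolls back down the lane.
- lane (a point): Point on the lane's floor, midway between its walls, 36 mm above the bench. Frame tilted with the lane: +x up the lane (climbs 5 degrees), +y across to the left, +z square to the floor. Floor z = 0 from x = -0.103 to 0.095; walls 79 mm apart inside, 91 mm outside, 18 mm high.
- pins (a point): Lower end of the lane: midway between two steel pins (5 mm thick, 15 mm high, at y = +-0.030), on the floor, 99 mm down the lane from the lane point; same axes. The vial lies against the pins at the start; between and behind them is free space for the paddle.
- nest_mid (a point): Axis of the vial when home at the MIDDLE setting, 45 mm up the lane from the lane point. The nest (dark steel frame clamped on the walls, top 39 mm above the floor) is set anew each time, up to 15 mm either way along x; not measured: feel for it. Two steel catches (8 mm wide, y = +-0.0295) are met 31 mm before home and lifted with a push of 1 to 3 N.
- hood (a point): Lower front edge of the clear window hood, mid width, 46 mm above the floor (hood top 48 mm), reaching to the console. Below is the nest's buffer: met 13 mm before home, push 2 to 5 N, hard stop 2.2 mm past home. The catches drop only when the vial is 1.5 mm past home, and it springs back on to them; short of that it is thrown back. A push of 7 to 8 N is the hard stop.
- vial: Brown glass vial with a flush black cap and a white label, a plain cylinder 23 mm in diameter and 76 mm long, 30 to 65 g, lying across the lane at its lower end. Origin on its axis, half way along; +y along the axis; x and z turn as it rolls. It rolls easily. It is glass: the paddle must never press on it with more than 12 N.
- paddle: Loading paddle, 102 mm high, 60 g, standing upright in its stand. Origin in the middle of the blade's lower edge; +z up the handle; the blade is a white plate 8 mm thick (x), 36 mm wide (y), from z = 0 to 0.046; above it a black handle 14 mm thick (x), 24 mm wide (y), from z = 0.044 to 0.102. Front and back are alike (either face may push). The blade passes between the catches.
- stand: Paddle stand, fixed: grey block 50 x 74 mm, 32 mm high on a dark foot plate 66 x 90 mm, with a slot 12 mm (x) by 40 mm (y), 24 mm deep, in its top. Origin under its centre on the bench; the paddle stands on the slot's floor, 8 mm above the bench, x along x. It stands left or right of the lane's lower end.
- beaker: Small clear beaker, 45 mm wide, 59 mm high, a bystander on the other side of the lane. Origin under its centre.
- tube: Capped 50 ml tube standing upright, 34 mm wide, 113 mm high, a bystander. Origin under its centre.
- timer: Flat bench timer, 66 x 64 x 20 mm, a bystander. Origin under its centre.
There are look-alikes about, which are no part of the job. There is more than one size of the vial; the one meant has the size given above.

How it is judged:
By the outcome, as a careful person would: the job done as asked, in the order asked, and still so for the second after the job is handed in, with the robot touching nothing.
It also fails if it takes over 64 s, if anything falls off the work surface, if the arm or the gripper's body presses on something with over 40 N, if the wrist force passes 120 N, or if a joint passes its speed limit or range.

## Robot

A 6-joint arm with a two-finger parallel gripper is mounted at the origin on a cart in front of the work surface, level with it; the furniture and walls round the work are solid. World frame = base frame: x ahead of the robot, y to its left, z up, the work surface at z = 0. Lengths are in m, angles in rad, forces in N, time in s.
With the tool pointing down it reaches from about 0.425 to 0.925 m from the base axis. Payload 12.5 kg.
Tool frame: the origin (TCP) lies midway between the tips of the shut fingers; the grasp point (between the pads) lies 19 mm behind it; x points along the fingers, y is the direction in which the jaws open and shut, and the axes are right-handed (so a half turn about x gives the same grasp; the last joint's range is limited). The gripper opens to 85 mm and grips with 20 to 120 N. Pads are 22 mm wide; open, the fingers measure 114 mm over their backs; the gripper's body (76 mm by 85 mm) begins 54 mm behind the grasp point. The pads swing forward as they close: fully open they stand 13 mm farther back than shut.
Start: joints at [-1.318, 0.491, 1.559, -0, 1.092, -0.106], TCP at [0.219, -0.585, 0.231] pointing down, gripper open.
Joint ranges: [-3.1, 3.1], [-0.84, 2.19], [0.05, 2.79], [-1.13, 4.28], [0.06, 2.93], [-2.69, 2.69]. Speed limits (rad/s): [2.22, 2.22, 2.79, 3.14, 3.14, 3.14].

## Interface

Orientations are given as a rotation vector (axis times angle).
In Python, from workcell import env gives the robot as it stands.
- The arm moves only by the tool play_rows, never from a script. Its arguments are lists of equal length, an entry for each row: "dp": the shift along the tool's x, y, z in mm, a list of three; "roll": the turn about the tool's x in degrees. In form: {"dp": [[x, y, z], ...], "roll": [roll, ...]}. A call has 1 to 12 rows; each row is the pose to reach, as a shift and turn from the pose commanded when the call began, along the tool's axes at that moment; what a row does not reach only later rows make up. A row lasts 1/10 s, in which the tool goes at most 50 mm and 8.59 degrees, less where a joint would pass 70% of its speed; a pose out of reach is approached as far as the arm can. A call with a gripper value outside its range is refused whole. "hand" is the closure, from 0 (fully open) to 1 (shut), set as the call begins (left out, the last holds). The fingers move at their own pace and stop on an object; "grip_force" is the grip in N (left out, the last holds). Time passes only in rows, so rows that repeat a pose let the fingers close. It gives the time, the measured TCP pose, the force and the opening at its end, in the units of the state.
- env.state(): the state, without advancing time (a new reading comes with each control period).
- env.get_image(name): name is "scene" or "side" or "wrist"; returns a dict with "pixels" (420x560x3 uint8, red, green, blue), "vertical_fov" (degrees; the focal length in pixels is half the picture's height over the tangent of half this angle, whatever the lens; pixels are square), "cx", "cy" (the principal point, pixels), "R" (3x3) and "t" (3): a world point X has camera coordinates R X + t. Camera axes: x right, y down, z forward; pixel columns grow to the right and rows downward; lengths in m; the calibration is good to about 2 mm. The wrist camera is an equidistant fisheye: a pixel r from the principal point sees the ray r / f radians off the axis. A picture is of the moment at which its call begins. There is no depth.
- env.sign_off(): hands the job in, once; it reports no verdict.
The state is a dict: "t": time; "qpos": joint angles; "qd": joint speeds; "effort": joint torques, N m; "position": TCP position; "eef_rot": TCP orientation; "contact_force": force on the tool from outside, world axes, zero at the start; "ft_torque": the same for the moment, N m; "width": finger opening in m.
Only numpy, scipy, OpenCV 4.12 (cv2) and the standard library are available. Lean on these libraries where they do the work, as an engineer would, in place of code of your own. Each camera call takes 0.05 s, during which the arm holds its last target. There are 200 camera calls.

## Working session

There is one attempt and no reset: what is moved stays moved. The work goes in short steps, Python scripts to look and compute and a tool call to move; the robot and the scene stay as the last step left them, time stands still between calls to the robot, and variables do not carry over. Pictures are saved under pics/ and viewed, about 8 in all and at most 12, crops included, and the job is handed in when it is done.

Besides the shell and the picture viewer there is one more tool, called as name(argument=value, ...) on one line, values as JSON. play_rows: Moves the arm, as the interface text tells. Its arguments: {"type":"object","properties":{"dp":{"type":"array","items":{"type":"array","items":{"type":"number"}}},"roll":{"type":"array","items":{"type":"number"}},"hand":{"type":"number"},"grip_force":{"type":"number"}},"required":["dp","roll"]}

```bash
mkdir -p pics; ls; cat > h.py <<'E'
import numpy as np, cv2
from scipy.spatial.transform import Rotation as Ro
from workcell import env
def shot(name,fn):
    im=env.get_image(name); cv2.imwrite('pics/'+fn,im['pixels'][:,:,::-1])
    np.savez('pics/'+fn+'.npz',**{k:np.array(v) for k,v in im.items()}); return im
def load(fn): return dict(np.load('pics/'+fn+'.npz'))
def ray(im,u,v,fish=False):
    f=210/np.tan(np.radians(float(im['vertical_fov']))/2)
    x=(u-im['cx'])/f;y=(v-im['cy'])/f
    if fish:
        r=np.hypot(x,y); d=np.array([x/r*np.sin(r),y/r*np.sin(r),np.cos(r)])
    else: d=np.array([x,y,1.])
    R=im['R'];return -R.T@im['t'], R.T@(d/np.linalg.norm(d))
def onz(im,u,v,z,fish=False):
    o,d=ray(im,u,v,fish); return o+d*(z-o[2])/d[2]
def proj(im,X,fish=False):
    f=210/np.tan(np.radians(float(im['vertical_fov']))/2)
    c=im['R']@np.asarray(X,float)+im['t']
    if fish:
        r=np.hypot(c[0],c[1]);th=np.arctan2(r,c[2]);return np.array([im['cx']+f*th*c[0]/r,im['cy']+f*th*c[1]/r])
    return np.array([im['cx']+f*c[0]/c[2],im['cy']+f*c[1]/c[2]])
E
python3 - <<'E'
from h import *
for n in ['scene','side','wrist']:
    im=shot(n,n+'0.png'); print(n,im['vertical_fov'],im['cx'],im['cy'],-im['R'].T@im['t'],im['R'].round(3).tolist())
a=[cv2.imread(f'pics/{n}0.png') for n in ['scene','side']]
print(env.state())
E
```

```text
pics
scene 45.410827327570175 270.8293654082203 208.51924289097582 [0.14742759 0.70796816 0.60309971] [[-0.879, -0.476, -0.024], [-0.259, 0.519, -0.814], [0.4, -0.71, -0.58]]
side 53.01061188392177 281.2824018300062 209.08315479653368 [0.36837004 0.76117945 0.5644333 ] [[-0.978, -0.209, 0.019], [-0.139, 0.576, -0.806], [0.157, -0.791, -0.592]]
wrist 65.70646984690485 283.24955687503336 207.49129227310274 [ 0.29739345 -0.55608572  0.37317922] [[0.352, -0.936, -0.001], [-0.888, -0.334, 0.316], [-0.296, -0.111, -0.949]]
{'t': 0.15, 'qpos': array([-1.31758723e+00,  4.91400365e-01,  1.55931211e+00, -7.54473793e-06,
        1.09169667e+00, -1.05578550e-01]), 'qd': array([-2.34507960e-06, -1.06105018e-03, -1.88294093e-03,  3.62804128e-05,
        9.57174316e-04,  6.05294292e-04]), 'effort': array([ 9.52439368e-04, -6.18703651e+01, -2.61691189e+01, -1.16312822e-04,
        3.19953069e-03,  8.04540775e-06]), 'position': array([ 0.21945292, -0.58503   ,  0.23087395]), 'eef_rot': array([ 2.02620449,  0.36829275, -2.02634224]), 'contact_force': array([-0.30847273, -0.31219383,  0.61509152]), 'ft_torque': array([ 0.03864684, -0.07749776, -0.027064  ]), 'width': 0.08507456193001756}
```

View pics/scene0.png

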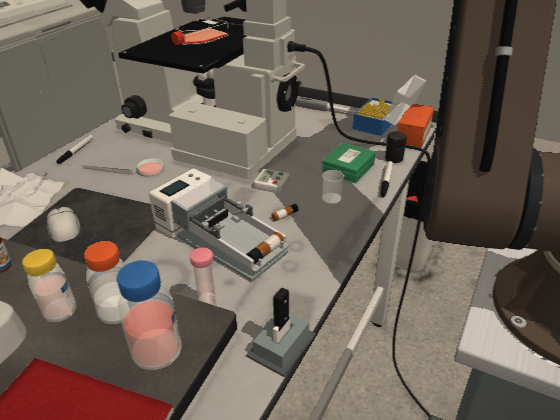

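View pics/side0.png

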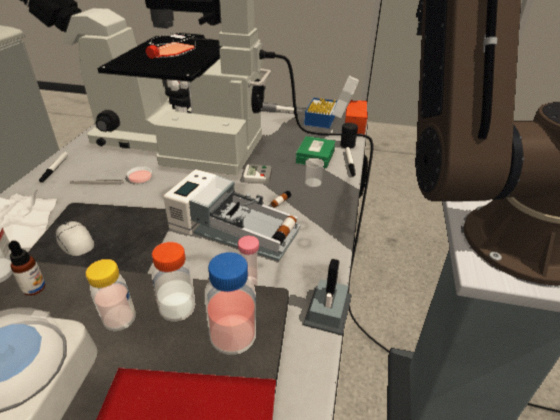

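The scene shows the paddle in its stand at (281,330), the lane running from about (270,260) up to the console at (185,200), and the vial at (268,243). A look-alike vial lies outside at (285,212), the beaker is at (332,187), the tube at (203,275) and the timer at (271,179). I'll enlarge this for measurement.

```bash
python3 - <<'E'
from h import *
a=cv2.imread('pics/scene0.png')[160:300,140:340]
cv2.imwrite('pics/c1.png',cv2.resize(a,None,fx=4,fy=4,interpolation=cv2.INTER_CUBIC))
a=cv2.imread('pics/scene0.png')[280:380,240:320];b=cv2.imread('pics/side0.png')[250:335,295:365]
cv2.imwrite('pics/c2.png',np.hstack([cv2.resize(a,(480,600),interpolation=cv2.INTER_CUBIC)[:595,:400],cv2.resize(b[:,:57],(399,595),interpolation=cv2.INTER_CUBIC)]))
S=load('scene0.png');T=load('side0.png')
for n,p,q,z in [('stand',(281,340),(329,300),.03),('vial',(268,243),(287,227),.04),('console',(185,200),(188,195),.08)]:
    print(n,onz(S,*p,z).round(3),onz(T,*q,z).round(3))
E
```

```text
stand [0.375 0.287 0.03 ] [0.38  0.278 0.03 ]
vial [0.491 0.113 0.04 ] [0.484 0.117 0.04 ]
console [0.664 0.115 0.08 ] [0.691 0.111 0.08 ]
```

View pics/c1.png

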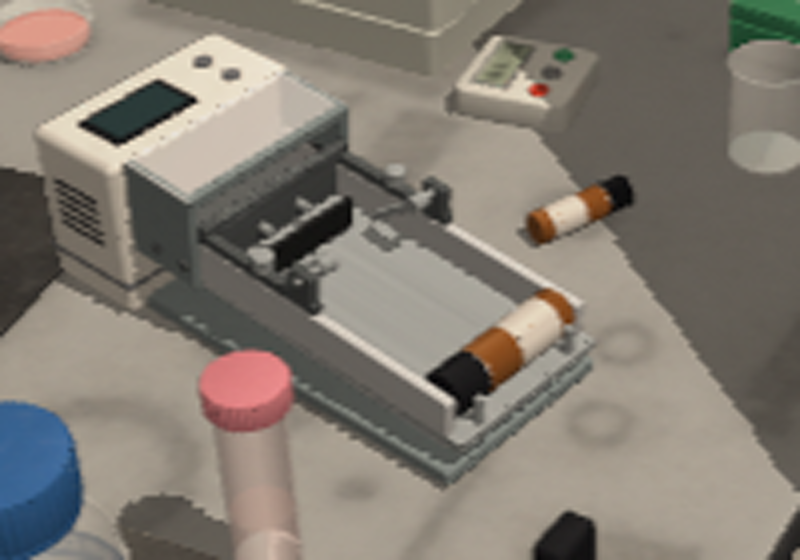

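View pics/c2.png

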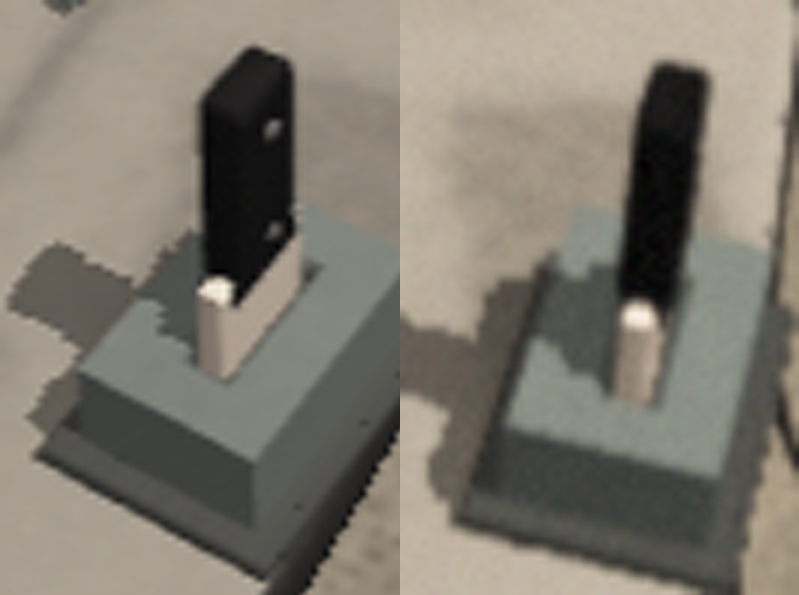

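The crops show the vial lying across the lower end of the lane (label and cap visible), the catches and buffer at about c1 (290–440,200–290), and the paddle upright in its slot with its broad faces across the short direction of the stand. Next come rough poses, then a wrist view from above.

```bash
cat >> h.py <<'E'
def plan(p,yaw_y=None,fromst=None):
    """dp(mm), roll(deg) from the current pose to TCP p with jaw axis (tool y) along heading yaw_y"""
    s=env.state();R=Ro.from_rotvec(s['eef_rot']).as_matrix()
    dp=R.T@(np.asarray(p)-s['position'])*1000
    roll=None
    if yaw_y is not None:
        cur=np.degrees(np.arctan2(R[1,1],R[0,1]));d=(np.degrees(yaw_y)-cur+90)%180-90
        roll=-d   # tool x points down
    return dp.round(1),roll,R
E
python3 - <<'E'
from h import *
S=load('scene0.png')
c1=lambda u,v,z:onz(S,140+(u-1.5)/4,160+(v-1.5)/4,z)
for n,p in dict(baseL=(447,485,0),baseR=(590,365,0),baseLfar=(150,295,0),timer=(525,90,.02),beaker=(765,155,0),decoy=(578,212,.01),wallLend=(450,405,.045),wallRend=(580,303,.045),wallLhood=(205,238,.06),tube=(245,385,.113),hoodL=(198,212,.085),hoodR=(345,105,.085)).items(): print(n,c1(*p).round(4))
c2=lambda u,v,z:onz(S,240+(u-2.5)/6,280+(v-2.5)/6,z)
for n,p in dict(f1=(37,457,0),f2=(266,578,0),t1=(80,372,.032),t2=(255,460,.032),t3=(305,205,.032),h1=(203,98,.11),h2=(230,112,.11),h3=(292,65,.11),h4=(255,47,.11),b1=(200,370,.032),b2=(230,380,.032),).items(): print(n,c2(*p).round(4))
print('micro',onz(S,240,172,0).round(3),onz(S,172,150,0).round(3))
print(plan([.45,.1,.3],0))
E
```

```text
baseL [0.4916 0.1742 0.    ]
baseR [0.4726 0.0752 0.    ]
baseLfar [0.6881 0.1251 0.    ]
timer [ 0.5971 -0.0923  0.02  ]
beaker [ 0.4676 -0.1197  0.    ]
decoy [ 0.5264 -0.0173  0.01  ]
wallLend [0.489  0.1719 0.045 ]
wallRend [0.4716 0.0865 0.045 ]
wallLhood [0.6374 0.1377 0.06  ]
tube [0.5215 0.2621 0.113 ]
hoodL [0.6291 0.1495 0.085 ]
hoodR [0.6177 0.0466 0.085 ]
f1 [0.4193 0.3144 0.    ]
f2 [0.3536 0.3195 0.    ]
t1 [0.4084 0.3093 0.032 ]
t2 [0.3596 0.3128 0.032 ]
t3 [0.3845 0.2374 0.032 ]
h1 [0.3872 0.2833 0.11  ]
h2 [0.3797 0.2844 0.11  ]
h3 [0.3739 0.2647 0.11  ]
h4 [0.3842 0.2634 0.11  ]
b1 [0.3833 0.2956 0.032 ]
b2 [0.3755 0.295  0.032 ]
micro [ 0.697 -0.127  0.   ] [ 0.906 -0.142  0.   ]
(array([ -68.6, -560.5, -456.4]), np.float64(-69.44278108338298), array([[-2.11023532e-04,  3.51142506e-01, -9.36322004e-01],
       [ 7.88782346e-04, -9.36321675e-01, -3.51142561e-01],
       [-9.99999667e-01, -8.12653611e-04, -7.93891024e-05]]))
```

```bash
python3 - <<'E'
from h import *
for p in ([.36,-.3,.27],[.47,-.05,.27],[.54,.11,.25]): print(plan(p,np.radians(-8))[:2])
E
```

```text
(array([ -38.9, -217.6, -231.7]), np.float64(-61.44278108338298))
(array([ -38.8, -413. , -422.5]), np.float64(-61.44278108338298))
(array([ -18.6, -538.2, -544.2]), np.float64(-61.44278108338298))
```

play_rows(dp=[[-15,-20,-21],[-30,-51,-54],[-39,-82,-87],[-39,-113,-120],[-39,-144,-153],[-39,-175,-186],[-39,-207,-219],[-39,-240,-251],[-39,-274,-284],[-39,-308,-317],[-39,-342,-350],[-39,-376,-384]], roll=[-2,-7,-13,-19,-25,-31,-37,-43,-49,-55,-60,-61.5], hand=0)

```text
t: 1.35
position: [0.4473, -0.0964, 0.2704]
eef_rot: [1.308, 1.142, -1.308]
contact_force: [1.2, -1.0, -0.1]
width: 0.0855
```

```bash
python3 - <<'E'
from h import *
print(plan([.54,.11,.25],np.radians(-8))[:2])
E
```

```text
(array([  20.4,   63.9, -217. ]), np.float64(0.23531438046947528))
```

play_rows(dp=[[2,8,-25],[6,20,-65],[10,32,-108],[14,44,-150],[18,56,-190],[20,62,-210],[20,64,-217],[20,64,-217],[20,64,-217]], roll=[0,0,0,0,0,0,0,0,0])

```text
t: 2.25
position: [0.54, 0.107, 0.2503]
eef_rot: [1.311, 1.14, -1.311]
contact_force: [0.4, -0.6, 0.2]
width: 0.0852
```

```bash
python3 - <<'E'
from h import *
im=shot('wrist','w1.png'); a=cv2.imread('pics/w1.png')
print(env.state()['t'],env.state()['position'],-im['R'].T@im['t'])
cv2.imwrite('pics/w1v.png',cv2.resize(a,(800,600),interpolation=cv2.INTER_CUBIC))
for p in ([.38,.274,.11],[.48,.13,.045],[.38,.274,.03]): print(proj(im,p,True))
E
```

```text
2.3 [0.54006796 0.10674147 0.2504589 ] [0.55294758 0.18817648 0.39268013]
[91.3602976  52.76673202]
[224.63171498 165.46172619]
[127.12393902  59.9921653 ]
```

View pics/w1v.png

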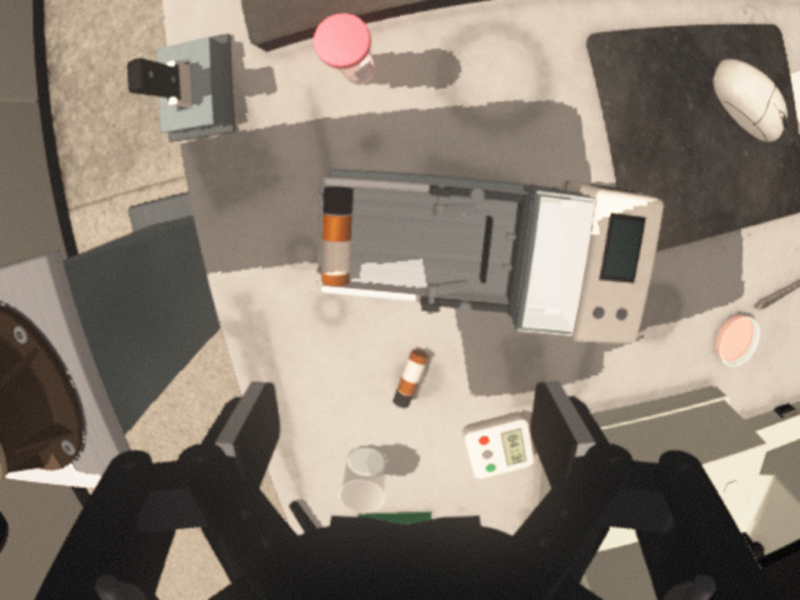

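```bash
python3 - <<'E'
from h import *
W=load('w1.png');S=load('scene0.png');T=load('side0.png')
w=lambda u,v,z:onz(W,(u+.5)/1.42857-.5,(v+.5)/1.42857-.5,z,True)
for n,p in dict(v1=(339,187,.040),v2=(335,287,.040),wLend=(327,180,.045),wLfar=(527,190,.060),wRend=(323,290,.045),wRfar=(420,300,.05),hL=(537,192,.09),hR=(519,330,.09),cL=(663,200,.088),cR=(640,340,.088),cbL=(567,183,.088),
 handle=(130,78,.11),st1=(231,38,.032),st2=(236,132,.032),st3=(162,138,.032),st4=(160,50,.032),tubetop=(343,40,.113)).items(): print(n,w(*p).round(4))
# orange mask of the vial in the 3 views
for n,I,f,win in (('W',W,1,(215,120,260,210)),('S',S,0,(240,225,290,265)),('T',T,0,(265,205,305,250))):
    hsv=cv2.cvtColor(I['pixels'],cv2.COLOR_RGB2HSV);u0,v0,u1,v1=win
    m=cv2.inRange(hsv,(3,140,60),(18,255,255))[v0:v1,u0:u1]
    k,l,st,c=cv2.connectedComponentsWithStats(m)
    for i in range(1,k):
        if st[i,4]>15: print(n,st[i],c[i]+[u0,v0],onz(I,*(c[i]+[u0,v0]),.040,f).round(4))
E
```

```text
v1 [0.4993 0.1652 0.04  ]
v2 [0.4825 0.087  0.04  ]
wLend [0.492  0.1722 0.045 ]
wLfar [0.6372 0.1468 0.06  ]
wRend [0.4735 0.0874 0.045 ]
wRfar [0.5486 0.0702 0.05  ]
hL [0.6364 0.1486 0.09  ]
hR [0.617  0.0514 0.09  ]
cL [0.7355 0.1348 0.088 ]
cR [0.7174 0.0261 0.088 ]
cbL [0.659  0.1525 0.088 ]
handle [0.3792 0.2725 0.11  ]
st1 [0.4296 0.302  0.032 ]
st2 [0.4226 0.2236 0.032 ]
st3 [0.3549 0.2348 0.032 ]
st4 [0.3644 0.311  0.032 ]
tubetop [0.526  0.2588 0.113 ]
W [ 11  30  19  19 327] [234.79510703 159.47400612] [0.4915 0.1341 0.04  ]
W [ 11  72  17   8 112] [233.91071429 195.70535714] [0.4831 0.093  0.04  ]
S [34  7  9  9 34] [278.94117647 235.64705882] [0.4833 0.0862 0.04  ]
S [ 16  17  15  15 111] [264.02702703 248.08108108] [0.4904 0.1286 0.04  ]
T [12 20 12 11 75] [283.52       229.69333333] [0.489  0.1266 0.04  ]
```

```bash
python3 - <<'E'
from h import *
T=load('side0.png')
for p in [(242,70),(255,63),(308,72),(300,100)]: print(onz(T,295+p[0]/7-.5,250+p[1]/7-.5,.11).round(4))
print(plan([.382,.274,.19],np.radians(-4.5))[:2])
E
```

```text
[0.388  0.2674 0.11  ]
[0.3854 0.2644 0.11  ]
[0.3734 0.2646 0.11  ]
[0.3742 0.2741 0.11  ]
(array([  60.4, -179.8, -143.6]), np.float64(-3.4988616299985438))
```

play_rows(dp=[[3,-20,-16],[8,-52,-41],[18,-84,-66],[28,-116,-91],[40,-148,-117],[52,-168,-134],[60,-180,-143.5],[60,-180,-143.5],[60,-180,-143.5]], roll=[0,-1,-2,-3,-3.5,-3.5,-3.5,-3.5,-3.5])

```text
t: 3.2
position: [0.3824, 0.2741, 0.1907]
eef_rot: [1.267, 1.171, -1.266]
contact_force: [0.6, 0.3, 0.3]
width: 0.0855
```

```bash
python3 - <<'E'
from h import *
im=shot('wrist','w2.png'); a=cv2.imread('pics/w2.png')
print(plan([.382,.274,.19],np.radians(-4.5))[:2],env.state()['position'],-im['R'].T@im['t'])
u,v=proj(im,[.3815,.274,.06],True).astype(int);print(u,v)
y0=max(v-110,0);x0=max(u-140,0)
cv2.imwrite('pics/w2v.png',cv2.resize(a[y0:y0+210,x0:x0+280],(800,600),interpolation=cv2.INTER_CUBIC));print(x0,y0)
E
```

```text
(array([ 0.8, -0.7,  0.1]), np.float64(0.0026171149846305752)) [0.38271532 0.27400953 0.19080486] [0.39023973 0.35582878 0.33309931]
280 197
140 87
```

View pics/w2v.png

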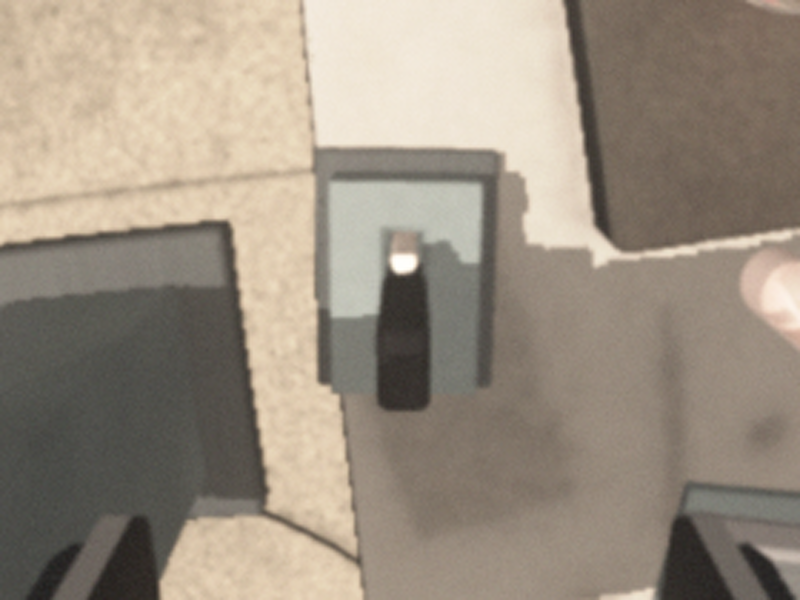

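```bash
python3 - <<'E'
from h import *
W=load('w2.png')
w=lambda u,v,z:onz(W,140+(u+.5)/2.857-.5,87+(v+.5)/2.857-.5,z,True)
for n,p in dict(b1=(328,180,.032),b2=(483,182,.032),b3=(478,390,.032),b4=(332,388,.032),f1=(315,150,.005),f2=(499,152,.005),f3=(491,385,.005),f4=(319,383,.005),h1=(378,405,.11),h2=(431,405,.11),h3=(378,330,.11),h4=(431,330,.11),blade1=(390,232,.054),blade2=(417,233,.054)).items(): print(n,w(*p).round(4))
E
```

```text
b1 [0.3604 0.3143 0.032 ]
b2 [0.4109 0.3097 0.032 ]
b3 [0.4051 0.2372 0.032 ]
b4 [0.3545 0.2419 0.032 ]
f1 [0.3542 0.3217 0.005 ]
f2 [0.4191 0.3159 0.005 ]
f3 [0.4115 0.2283 0.005 ]
f4 [0.3466 0.2341 0.005 ]
h1 [0.3752 0.2658 0.11  ]
h2 [0.3889 0.2648 0.11  ]
h3 [0.377  0.2861 0.11  ]
h4 [0.3903 0.2851 0.11  ]
blade1 [0.38   0.2997 0.054 ]
blade2 [0.3882 0.2987 0.054 ]
```

play_rows(dp=[[15,0,-1],[45,0,-1.5],[75,0,-1.5],[100,0,-1.5],[118,0,-1.5],[127,0,-1.5],[130,0,-1.5],[130,0,-1.5]], roll=[0.6,0.6,0.6,0.6,0.6,0.6,0.6,0.6])

```text
t: 4.05
position: [0.3826, 0.276, 0.0606]
eef_rot: [1.275, 1.166, -1.274]
contact_force: [-1.5, 0.2, -0.1]
width: 0.0851
```

play_rows(dp=[[0,0,0],[0,0,0],[0,0,0],[0,0,0],[0,0,0],[0,0,0],[0,0,0],[0,0,0],[0,0,0],[0,0,0]], roll=[0,0,0,0,0,0,0,0,0,0], hand=1, grip_force=100)

```text
t: 5.05
position: [0.3822, 0.2763, 0.0605]
eef_rot: [1.274, 1.166, -1.273]
contact_force: [-0.7, -0.0, 5.3]
width: 0.0126
```

play_rows(dp=[[-3,0,0],[-10,0,0],[-20,0,0],[-35,0,0],[-55,0,0],[-80,0,0],[-100,0,0],[-115,0,0],[-120,0,0],[-120,0,0]], roll=[0,0,0,0,0,0,0,0,0,0])

```text
t: 6.05
position: [0.3821, 0.2763, 0.181]
eef_rot: [1.275, 1.166, -1.272]
contact_force: [0.1, 0.2, -1.2]
width: 0.0127
```

```bash
python3 - <<'E'
from h import *
print(plan([.4558,.1342,.181],np.radians(-11.5))[:2]); s=env.state();print(s['contact_force'],s['width'])
E
```

```text
(array([  0. ,  85.9, 135.1]), np.float64(6.458071860797077))
[ 0.11579309  0.20775555 -1.18820587] 0.012718934219568585
```

play_rows(dp=[[0,8,13],[0,24,38],[0,42,66],[0,60,94],[0,76,120],[0,86,135],[0,86,135],[0,86,135]], roll=[1,2.5,4,5.5,6.5,6.5,6.5,6.5])

```text
t: 6.85
position: [0.4554, 0.1342, 0.1796]
eef_rot: [1.356, 1.107, -1.358]
contact_force: [0.8, 0.2, -0.9]
width: 0.0127
```

```bash
python3 - <<'E'
from h import *
im=shot('wrist','w3.png'); a=cv2.imread('pics/w3.png')
cv2.imwrite('pics/w3v.png',cv2.resize(a,(800,600),interpolation=cv2.INTER_CUBIC))
print(plan([.4558,.1342,.084],np.radians(-11.5))[:2])
for p in ([.4558,.1342,.128],[.49,.126,.04]): print(proj(im,p,True)*1.4286)
E
```

```text
(array([95.8,  0.7,  0.2]), np.float64(-0.04261036871909596))
[401.9963849 332.6691459]
[458.18432291 280.10425952]
```

View pics/w3v.png

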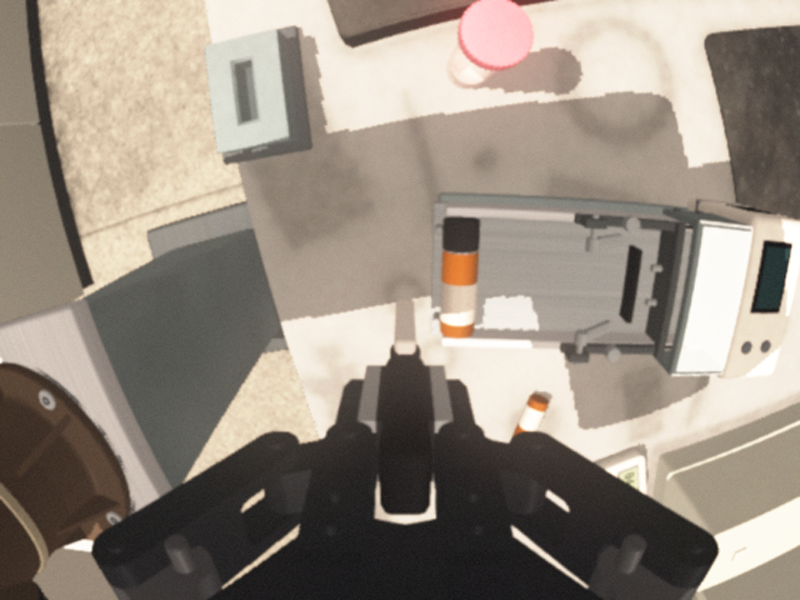

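The paddle hangs straight in the grip, with its blade edge at (405,325). The vial lies square across the lane from (461,218) to (459,338), and the catches and buffer show at (585–635,220–350). I'll re-measure from this closer view.

```bash
python3 - <<'E'
from h import *
W=load('w3.png')
w=lambda u,v,z:onz(W,(u+.5)/1.42857-.5,(v+.5)/1.42857-.5,z,True)
th=np.radians(-11.5);U=np.array([np.cos(th),np.sin(th),0]);N=np.array([-np.sin(th),np.cos(th),0])
for n,p in dict(v1=(462,217,.040),v2=(458,338,.040),vc=(460,278,.040),wLend=(437,207,.045),wLfar=(575,217,.056),wRend=(443,345,.045),wRfar=(532,348,.053),wROend=(443,341,.045),hL=(698,223,.087),hR=(668,372,.087),clamp1=(577,219,.06),clamp2=(566,348,.06),bladeLow=(405,300,.128),bufU=(628,248,.06),bufD=(628,318,.06),pin=(437,318,.035)).items():
    P=w(*p);print(n,P.round(4),'u',round(P@U,4),'n',round(P@N,4))
E
```

```text
v1 [0.4992 0.1656 0.04  ] u 0.4561 n 0.2618
v2 [0.4833 0.0866 0.04  ] u 0.4563 n 0.1812
vc [0.4913 0.1273 0.04  ] u 0.456 n 0.2227
wLend [0.485  0.1753 0.045 ] u 0.4403 n 0.2685
wLfar [0.5661 0.1564 0.056 ] u 0.5235 n 0.2661
wRend [0.4726 0.086  0.045 ] u 0.446 n 0.1785
wRfar [0.5297 0.075  0.053 ] u 0.5041 n 0.1791
wROend [0.4731 0.0888 0.045 ] u 0.4459 n 0.1814
hL [0.6354 0.1478 0.087 ] u 0.5932 n 0.2715
hR [0.6136 0.0534 0.087 ] u 0.5906 n 0.1747
clamp1 [0.5658 0.1559 0.06  ] u 0.5234 n 0.2655
clamp2 [0.551  0.0734 0.06  ] u 0.5253 n 0.1818
bladeLow [0.4602 0.1494 0.128 ] u 0.4212 n 0.2381
bufU [0.5986 0.1322 0.06  ] u 0.5602 n 0.2489
bufD [0.5963 0.0849 0.06  ] u 0.5674 n 0.2021
pin [0.472  0.1015 0.035 ] u 0.4423 n 0.1936
```

play_rows(dp=[[10,0,0],[30,0.5,0],[50,0.5,0],[70,0.5,0],[85,0.5,0],[93,0.5,0],[96,0.5,0],[96,0.5,0],[96,0.5,0]], roll=[0,0,0,0,0,0,0,0,0])

```text
t: 7.8
position: [0.4565, 0.1343, 0.0847]
eef_rot: [1.356, 1.107, -1.355]
contact_force: [-1.0, -0.2, -1.0]
width: 0.0127
```

```bash
python3 - <<'E'
from h import *
print(plan([.4558,.1342,.084],np.radians(-11.5))[:2],env.state()['contact_force']); shot('side','s1.png')
E
```

```text
(array([ 0.7, -0.7,  0.2]), np.float64(-0.027206257237139653)) [-0.97421918 -0.19237651 -0.95655801]
```

play_rows(dp=[[0,2,0],[-0.5,6,0],[-1,10,0],[-1.2,14,0],[-1.5,17,0],[-1.7,19,0],[-1.8,21,0],[-2,23,0],[-2.2,25.5,0],[-2.5,28,0],[-2.7,31,0],[-3,34,0]], roll=[0,0,0,0,0,0,0,0,0,0,0,0])

```text
t: 9.05
position: [0.4899, 0.1273, 0.0873]
eef_rot: [1.356, 1.107, -1.356]
contact_force: [0.1, 0.5, -0.8]
width: 0.013
```

```bash
python3 - <<'E'
from h import *
s=env.state();print(s['position'],s['contact_force'],s['width']);
im=shot('wrist','w4.png')
cv2.imwrite('pics/w4v.png',cv2.resize(im['pixels'][100:310,200:480,::-1],(800,600),interpolation=cv2.INTER_CUBIC))
E
```

```text
[0.4899184  0.12725482 0.08730148] [ 0.14340828  0.54275248 -0.83842259] 0.013015872343121298
```

View pics/w4v.png

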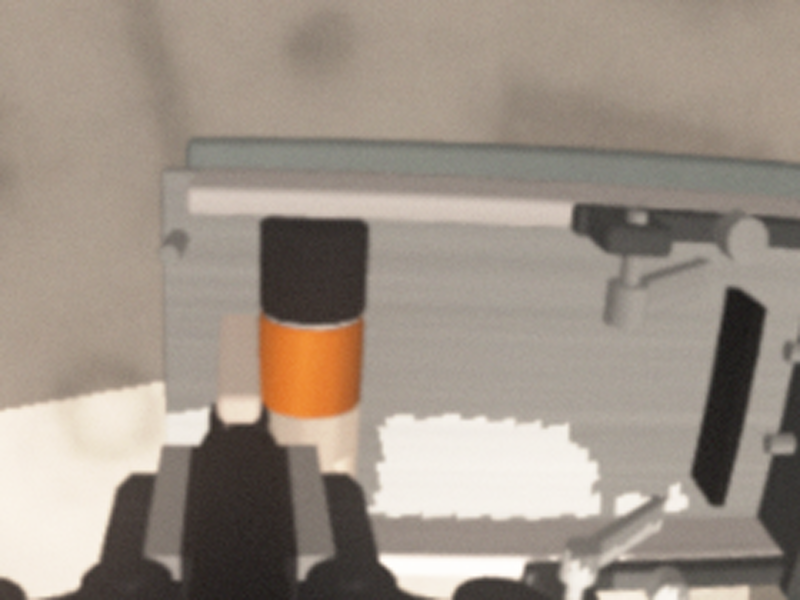

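The blade lies flat on the vial at (240,370) and the vial is rolling square in the lane. The left catch tip is at (625,300), still a few centimetres ahead.

play_rows(dp=[[-0.3,4,0],[-0.7,8,0],[-1.1,12.5,0],[-1.5,17,0],[-1.9,21.5,0],[-2.3,26,0],[-2.7,30.5,0],[-3.0,34.5,0],[-3.3,38,0],[-3.6,41,0],[-3.8,43.5,0],[-4,46,0]], roll=[0,0,0,0,0,0,0,0,0,0,0,0])

```text
t: 10.3
position: [0.5349, 0.1181, 0.0913]
eef_rot: [1.356, 1.107, -1.356]
contact_force: [-0.2, 0.6, -0.3]
width: 0.0129
```

```bash
python3 - <<'E'
from h import *
s=env.state();print(s['position'],s['contact_force'],s['width']);
im=shot('wrist','w5.png')
cv2.imwrite('pics/w5v.png',cv2.resize(im['pixels'][80:290,180:460,::-1],(800,600),interpolation=cv2.INTER_CUBIC))
E
```

```text
[0.53487479 0.11807996 0.09127519] [-0.22053147  0.56574113 -0.34810548] 0.0129090376764169
```

View pics/w5v.png

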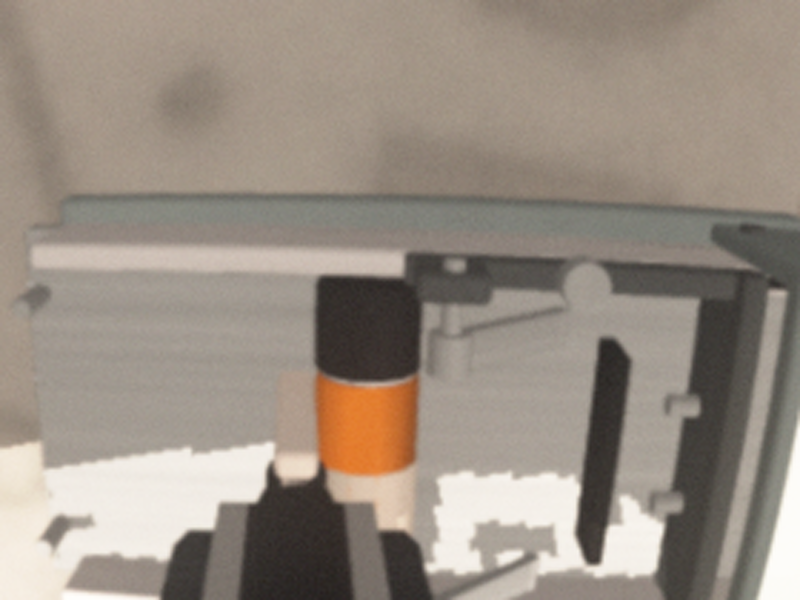

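The vial is square, a few mm before the catches (catch tip (450,355)). The black buffer plate is at (605,450). I'll push slowly from here and watch the force.

play_rows(dp=[[-0.1,1.5,0],[-0.25,3,0],[-0.4,4.5,0],[-0.55,6,0],[-0.65,7.5,0],[-0.8,9,0],[-0.9,10.5,0],[-1.05,12,0]], roll=[0,0,0,0,0,0,0,0])

```text
t: 11.15
position: [0.5466, 0.1157, 0.0923]
eef_rot: [1.356, 1.107, -1.356]
contact_force: [0.1, -0.4, -0.6]
width: 0.0127
```

play_rows(dp=[[-0.15,1.5,0],[-0.25,3,0],[-0.4,4.5,0],[-0.55,6,0]], roll=[0,0,0,0])

```text
t: 11.55
position: [0.5525, 0.1145, 0.0929]
eef_rot: [1.356, 1.107, -1.356]
contact_force: [-0.3, -0.4, -0.6]
width: 0.0127
```

play_rows(dp=[[-0.15,1.5,0],[-0.25,3,0],[-0.4,4.5,0],[-0.55,6,0]], roll=[0,0,0,0])

```text
t: 11.95
position: [0.558, 0.1133, 0.0934]
eef_rot: [1.355, 1.108, -1.357]
contact_force: [-2.6, -0.1, -0.1]
width: 0.0129
```

play_rows(dp=[[-0.1,1,0],[-0.2,2,0],[-0.25,3,0],[-0.35,4,0]], roll=[0,0,0,0])

```text
t: 12.35
position: [0.5622, 0.1125, 0.0938]
eef_rot: [1.356, 1.107, -1.356]
contact_force: [-1.0, 0.7, -0.1]
width: 0.0129
```

play_rows(dp=[[-0.1,1,0],[-0.2,2,0],[-0.25,3,0],[-0.35,4,0]], roll=[0,0,0,0])

```text
t: 12.75
position: [0.5662, 0.1117, 0.0941]
eef_rot: [1.356, 1.107, -1.356]
contact_force: [-2.1, 0.7, 0.6]
width: 0.0128
```

play_rows(dp=[[-0.1,1,0],[-0.2,2,0],[-0.25,3,0],[-0.35,4,0]], roll=[0,0,0,0])

```text
t: 13.15
position: [0.5701, 0.1109, 0.0945]
eef_rot: [1.356, 1.107, -1.356]
contact_force: [-1.9, 0.4, 0.1]
width: 0.0134
```

```bash
python3 - <<'E'
from h import *
s=env.state();print(s['position'],s['contact_force'],s['width']);
im=shot('wrist','w6.png')
cv2.imwrite('pics/w6v.png',cv2.resize(im['pixels'][80:290,180:460,::-1],(800,600),interpolation=cv2.INTER_CUBIC))
E
```

```text
[0.57011707 0.11085882 0.09449206] [-1.90617243  0.40312074  0.05744281] 0.013414669475273939
```

View pics/w6v.png

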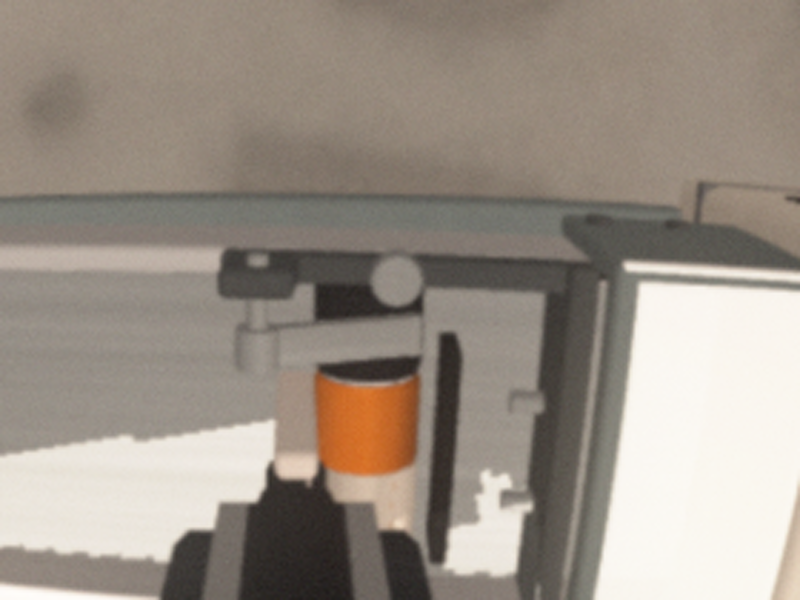

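The catch arms are lifted and lying over the vial at (350,340). The buffer plate at (445,450) is a few mm ahead and the vial is still square.

play_rows(dp=[[-0.1,1,0],[-0.2,2,0],[-0.25,3,0],[-0.35,4,0],[-0.45,5,0]], roll=[0,0,0,0,0])

```text
t: 13.7
position: [0.5748, 0.1099, 0.0949]
eef_rot: [1.356, 1.107, -1.356]
contact_force: [-1.6, 0.5, 1.1]
width: 0.0127
```

play_rows(dp=[[-0.1,1,0],[-0.2,2,0],[-0.25,3,0],[-0.35,4,0]], roll=[0,0,0,0])

```text
t: 14.1
position: [0.5787, 0.1091, 0.0952]
eef_rot: [1.356, 1.107, -1.356]
contact_force: [-2.7, 1.2, 0.7]
width: 0.0127
```

play_rows(dp=[[-0.1,1,0],[-0.2,2,0],[-0.25,3,0]], roll=[0,0,0])

```text
t: 14.4
position: [0.5817, 0.1085, 0.0955]
eef_rot: [1.356, 1.107, -1.356]
contact_force: [-2.8, 0.7, 0.7]
width: 0.0127
```

play_rows(dp=[[-0.1,1,0],[-0.2,2,0]], roll=[0,0])

```text
t: 14.6
position: [0.5837, 0.1081, 0.0957]
eef_rot: [1.356, 1.107, -1.356]
contact_force: [-3.7, 1.2, -0.4]
width: 0.0131
```

play_rows(dp=[[-0.1,1,0],[-0.1,1,0]], roll=[0,0])

```text
t: 14.8
position: [0.5848, 0.1078, 0.0958]
eef_rot: [1.356, 1.107, -1.356]
contact_force: [-2.1, 1.5, -0.6]
width: 0.0129
```

play_rows(dp=[[-0.1,1,0],[-0.1,1,0]], roll=[0,0])

```text
t: 15.0
position: [0.5858, 0.1077, 0.0959]
eef_rot: [1.356, 1.107, -1.356]
contact_force: [-2.4, 1.5, -0.4]
width: 0.0129
```

play_rows(dp=[[-0.1,0.7,0],[-0.1,0.7,0]], roll=[0,0])

```text
t: 15.2
position: [0.5865, 0.1075, 0.096]
eef_rot: [1.356, 1.107, -1.356]
contact_force: [-3.4, 0.8, -0.5]
width: 0.0131
```

play_rows(dp=[[-0.1,1,0],[-0.1,1,0]], roll=[0,0])

```text
t: 15.4
position: [0.5876, 0.1073, 0.0961]
eef_rot: [1.356, 1.107, -1.356]
contact_force: [-1.4, 0.5, -1.6]
width: 0.0125
```

play_rows(dp=[[-0.1,0.7,0],[-0.1,0.7,0]], roll=[0,0])

```text
t: 15.6
position: [0.5879, 0.1072, 0.0962]
eef_rot: [1.356, 1.107, -1.356]
contact_force: [-3.4, 0.1, -1.0]
width: 0.0131
```

play_rows(dp=[[-0.1,0.7,0],[-0.1,0.7,0]], roll=[0,0])

```text
t: 15.8
position: [0.5887, 0.1071, 0.0963]
eef_rot: [1.356, 1.107, -1.356]
contact_force: [-2.5, 0.7, -0.8]
width: 0.0128
```

play_rows(dp=[[-0.1,0.7,0],[-0.1,0.7,0]], roll=[0,0])

```text
t: 16.0
position: [0.589, 0.107, 0.0963]
eef_rot: [1.355, 1.108, -1.357]
contact_force: [-5.0, 0.7, -1.7]
width: 0.0127
```

play_rows(dp=[[-0.1,0.7,0],[-0.1,0.7,0]], roll=[0,0])

```text
t: 16.2
position: [0.5892, 0.1069, 0.0962]
eef_rot: [1.355, 1.109, -1.358]
contact_force: [-6.4, 2.4, -1.3]
width: 0.0127
```

play_rows(dp=[[-0.1,0.7,0],[-0.1,0.7,0]], roll=[0,0])

```text
t: 16.4
position: [0.5894, 0.1069, 0.0962]
eef_rot: [1.354, 1.109, -1.359]
contact_force: [-7.5, 2.1, 0.6]
width: 0.0126
```

```bash
python3 - <<'E'
from h import *
im=shot('wrist','w7.png')
a=load('w6.png')['pixels'];b=im['pixels']
for I in (a,b):
    # profile along row through buffer and vial: orange + dark columns
    for v in (225,235,):
        print(v,[int(x) for x in I[v-1:v+2,270:400].astype(float).mean((0,2))])
print(env.state()['contact_force'])
E
```

```text
225 [148, 144, 146, 149, 154, 153, 146, 142, 145, 145, 144, 144, 144, 142, 145, 143, 144, 145, 141, 135, 122, 105, 102, 104, 108, 111, 110, 113, 117, 115, 119, 118, 120, 120, 121, 121, 121, 122, 123, 123, 123, 120, 120, 119, 114, 112, 111, 111, 107, 104, 99, 97, 91, 87, 84, 88, 107, 133, 142, 144, 141, 116, 78, 51, 45, 47, 47, 48, 46, 64, 109, 136, 145, 149, 144, 146, 144, 147, 147, 147, 147, 145, 146, 148, 147, 148, 148, 146, 143, 143, 146, 148, 148, 146, 146, 143, 129, 101, 87, 79, 69, 65, 62, 63, 66, 71, 78, 80, 83, 84, 83, 86, 87, 92, 108, 137, 143, 120, 95, 95, 104, 112, 122, 126, 128, 129, 134, 157, 211, 239]
235 [230, 231, 231, 230, 229, 212, 170, 147, 147, 144, 145, 146, 145, 145, 145, 144, 144, 146, 143, 141, 131, 116, 108, 106, 107, 109, 111, 112, 112, 116, 117, 119, 120, 119, 119, 121, 121, 122, 123, 123, 122, 119, 117, 116, 113, 112, 110, 107, 103, 101, 98, 94, 87, 86, 83, 94, 122, 139, 145, 144, 134, 95, 56, 47, 45, 48, 48, 49, 55, 90, 132, 144, 145, 146, 147, 146, 145, 146, 147, 147, 146, 146, 147, 147, 148, 148, 148, 147, 147, 147, 148, 148, 149, 147, 146, 128, 88, 69,
[... 731 characters left out ...]
5, 245, 245, 245, 245, 245, 245, 244]
235 [227, 227, 227, 226, 219, 193, 155, 140, 141, 143, 142, 142, 142, 142, 142, 143, 140, 142, 139, 134, 127, 109, 103, 102, 108, 109, 109, 112, 113, 114, 115, 116, 117, 117, 118, 117, 117, 119, 118, 118, 115, 116, 114, 112, 110, 110, 108, 103, 99, 96, 94, 89, 84, 80, 75, 62, 48, 52, 51, 51, 53, 63, 100, 130, 142, 134, 99, 72, 64, 64, 72, 78, 81, 84, 85, 86, 86, 88, 88, 88, 87, 94, 105, 112, 121, 124, 127, 127, 128, 157, 218, 238, 241, 243, 244, 244, 244, 244, 244, 244, 244, 244, 244, 244, 245, 245, 245, 245, 245, 245, 245, 245, 244, 245, 245, 245, 245, 245, 245, 245, 245, 245, 245, 245, 245, 245, 245, 245, 244, 243]
[-6.95527047  2.76937551  0.05622377]
```

```bash
python3 - <<'E'
from h import *
a=load('w6.png')['pixels'][130:260,220:400,::-1];b=load('w7.png')['pixels'][130:260,220:400,::-1]
z=lambda i:cv2.resize(i,(400,290),interpolation=cv2.INTER_CUBIC)
s=shot('scene','s2.png')['pixels'][195:265,165:275,::-1]
cv2.imwrite('pics/v11.png',np.vstack([np.hstack([z(a),z(b)]),cv2.resize(s,(800,310)[:2] if 0 else (480,305),interpolation=cv2.INTER_CUBIC)[:, :480] if 0 else np.hstack([cv2.resize(s,(480,305),interpolation=cv2.INTER_CUBIC),np.zeros((305,320,3),np.uint8)])]))
E
```

```text
(no output)
```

View pics/v11.png

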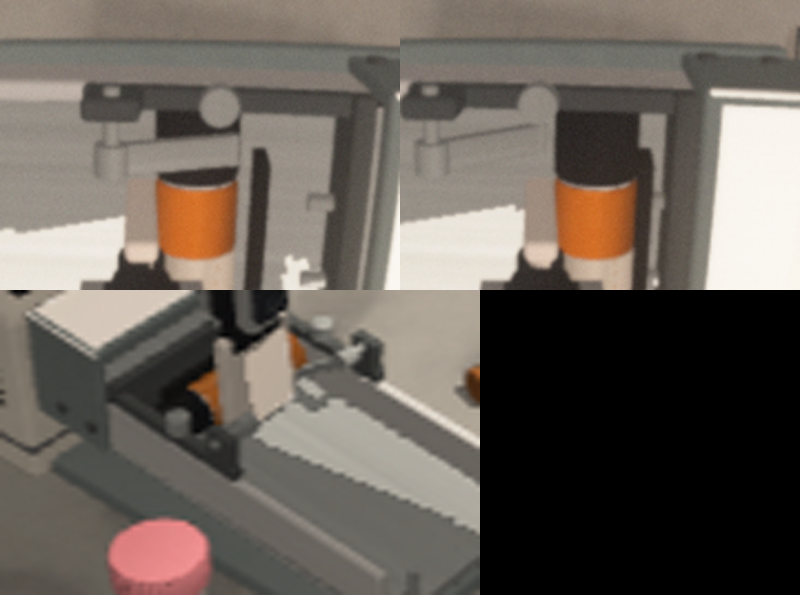

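Both catches have dropped: in the right-hand crop the left arm lies low behind the vial at (490,150), and in the scene crop the right catch is down on the floor. I'll draw back slowly.

play_rows(dp=[[0,-1,0],[0.1,-2,0],[0.2,-3,0],[0.35,-5,0],[0.6,-8,0],[1,-12,0],[1.4,-17,0],[2,-23,0],[2.5,-29,0],[3,-35,0],[3.4,-40,0],[3.6,-42,0]], roll=[0,0,0,0,0,0,0,0,0,0,0,0])

```text
t: 17.7
position: [0.5491, 0.1152, 0.093]
eef_rot: [1.356, 1.107, -1.356]
contact_force: [0.0, 0.5, -0.7]
width: 0.0132
```

```bash
python3 - <<'E'
from h import *
s=env.state();print(s['position'],s['contact_force'],s['width'],plan([.456,.134,.085],np.radians(-11.5))[:2])
W=shot('wrist','w8.png');S=shot('scene','s3.png')
for n,I,f in (('w7',load('w7.png'),1),('w8',W,1),('s2',load('s2.png'),0),('s3',S,0)):
    m=cv2.inRange(cv2.cvtColor(I['pixels'],cv2.COLOR_RGB2HSV),(3,140,50),(18,255,255))
    k,l,st,c=cv2.connectedComponentsWithStats(m)
    for i in range(1,k):
        if st[i,4]>25:
            P=onz(I,*c[i],.05,f)
            if .4<P[0]<.66 and -.05<P[1]<.2: print(n,st[i].tolist(),c[i].round(1),P.round(4),'u',round(P[0]*.98-P[1]*.1994,4))
E
```

```text
[0.54907998 0.1152146  0.09303262] [ 0.03738689  0.52929319 -0.70748479] 0.013153811789141715 (array([  8. , -95. ,   0.2]), np.float64(-0.03402434119225006))
w7 [290, 211, 37, 35, 1063] [307.6 228.9] [0.6069 0.1085 0.05  ] u 0.5731
w8 [350, 212, 38, 36, 1052] [368.3 230.3] [0.6043 0.1092 0.05  ] u 0.5704
w8 [346, 280, 32, 16, 311] [360.6 288.4] [0.595  0.0669 0.05  ] u 0.5698
w8 [278, 359, 17, 9, 113] [286.  362.5] [0.5312 0.0082 0.05  ] u 0.5189
s2 [285, 207, 8, 8, 43] [288.6 210.1] [0.497  0.0207 0.05  ] u 0.4829
s2 [208, 213, 8, 13, 41] [212.2 217.6] [0.6134 0.1055 0.05  ] u 0.5801
s2 [272, 213, 7, 8, 40] [274.8 216.2] [0.5112 0.0496 0.05  ] u 0.4911
s3 [285, 207, 8, 8, 42] [288.5 210.2] [0.4969 0.021  0.05  ] u 0.4828
s3 [209, 213, 14, 13, 105] [216.5 218.5] [0.6048 0.1041 0.05  ] u 0.572
s3 [272, 213, 7, 8, 41] [274.7 216.3] [0.5111 0.0498 0.05  ] u 0.4909
```

The vial stays home: it sits about 2 mm back on the catches with the paddle 40 mm clear. Now back off, rise and go to the stand.

play_rows(dp=[[0.5,-5,0],[1,-13,0],[1.5,-22,0],[-3,-28,0],[-14,-30,0],[-32,-30,0],[-52,-30,0],[-72,-30,0],[-86,-30,0],[-93,-30,0],[-95,-30,0]], roll=[0,0,0,0,0,0,0,0,0,0,0])

```text
t: 18.9
position: [0.5204, 0.1211, 0.1892]
eef_rot: [1.357, 1.106, -1.354]
contact_force: [-0.1, -0.7, -0.9]
width: 0.0126
```

```bash
python3 - <<'E'
from h import *
print(plan([.3824,.2763,.185],np.radians(-5.1))[:2],env.state()['position'])
E
```

```text
(array([   3.9, -166.3, -124.4]), np.float64(-6.437588551264781)) [0.52044818 0.12113567 0.18917662]
```

play_rows(dp=[[0,-12,-9],[1,-36,-27],[2,-64,-48],[3,-92,-69],[4,-120,-90],[4,-144,-108],[4,-160,-120],[4,-166,-124.5],[4,-166,-124.5],[4,-166,-124.5],[4,-166,-124.5]], roll=[0,-1,-2,-3.5,-5,-6,-6.4,-6.4,-6.4,-6.4,-6.4])

```text
t: 20.0
position: [0.383, 0.2757, 0.1838]
eef_rot: [1.276, 1.165, -1.276]
contact_force: [0.4, 0.0, 0.2]
width: 0.013
```

```bash
python3 - <<'E'
from h import *
print(plan([.3824,.2763,.185],np.radians(-5.1))[:2],env.state()['position'])
W=shot('wrist','w9.png');S=shot('scene','s4.png');T=shot('side','t4.png')
for I,f in ((W,1),(S,0),(T,0)):
    for x,y in ((-.004,.018),(.004,.018)): # expected blade bottom edge (+y end), paddle bottom = TCP-.0525
        th=np.radians(-5.1);s=env.state()['position']
        print(proj(I,[s[0]+x*np.cos(th)-y*np.sin(th),s[1]+x*np.sin(th)+y*np.cos(th),s[2]-.0525],f).round(1))
z=lambda im,u,v,w,h:cv2.resize(im['pixels'][v:v+h,u:u+w,::-1],(400,300),interpolation=cv2.INTER_CUBIC)
cv2.imwrite('pics/v12.png',np.vstack([np.hstack([z(W,220,120,120,90),z(S,240,270,100,75)]),np.hstack([z(T,290,230,100,75),z(S,160,190,100,75)])]))
E
```

```text
(array([-1.2, -0.6, -0.5]), np.float64(-0.10550034550585963)) [0.38298003 0.27570358 0.18384064]
[274.1 205.8]
[286.7 205.8]
[273.6 291.2]
[268.6 288.9]
[333.2 261.7]
[327.9 260.6]
```

View pics/v12.png

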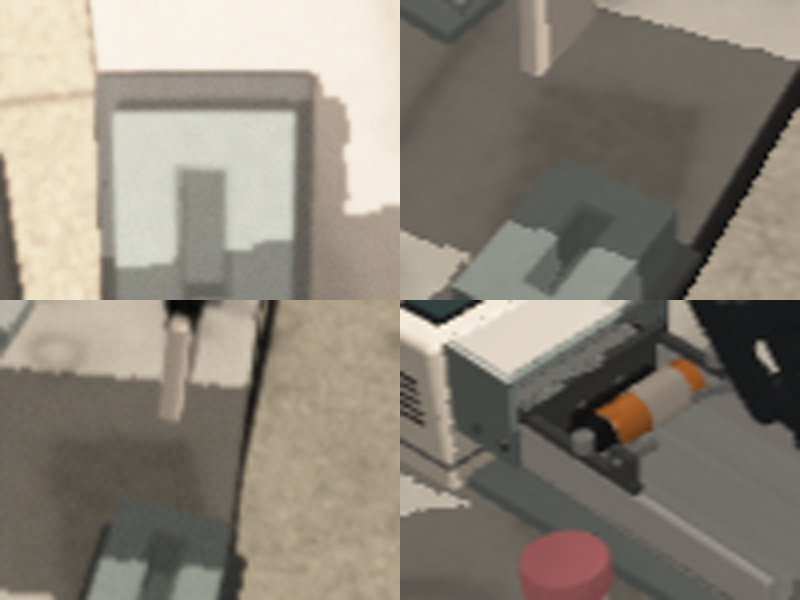

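The vial is held in the nest behind both catches (lower right). The paddle hangs over the slot, whose near end is at (200,180) in the wrist crop. I'll check for tilt after the push by comparing hand-fixed wrist views from before and after.

```bash
python3 - <<'E'
from h import *
for n in ('w3.png','w9.png'):
    I=load(n)['pixels'].astype(int).mean(2)
    for v in (208,212,218,226,234,242): print(n,v,[int(x) for x in I[v,270:300]])
W=load('w9.png');p=np.array([.38298,.2757,.18384-.0525])
th=np.radians(-5.1);y=np.array([-np.sin(th),np.cos(th),0])
for z in (0,.02,.04): print(proj(W,p+.018*y+[0,0,z],True))
# slot +y end at z .032 in w9: crop scale 10/3, offset (220,120)
q=lambda u,v:onz(W,220+(u+.5)/3.333-.5,120+(v+.5)/3.333-.5,.032,True)
print('slot',q(178,169),q(225,169),'block',q(112,108),q(299,109),q(112,280),q(297,280))
E
```

```text
w3.png 208 [141, 141, 141, 139, 143, 144, 146, 147, 149, 152, 152, 154, 156, 157, 156, 155, 154, 157, 161, 171, 172, 166, 168, 180, 202, 204, 208, 212, 213, 220]
w3.png 212 [174, 171, 172, 183, 203, 207, 200, 179, 166, 164, 165, 164, 162, 168, 169, 166, 165, 162, 166, 183, 207, 215, 215, 215, 216, 219, 221, 225, 228, 234]
w3.png 218 [230, 230, 228, 225, 224, 220, 208, 179, 163, 167, 168, 165, 165, 169, 168, 167, 165, 166, 167, 183, 209, 223, 229, 229, 232, 233, 234, 234, 236, 236]
w3.png 226 [235, 236, 235, 235, 234, 228, 209, 178, 164, 164, 168, 165, 169, 165, 168, 168, 168, 163, 165, 174, 204, 231, 235, 237, 235, 235, 235, 235, 237, 236]
w3.png 234 [238, 238, 237, 238, 236, 224, 193, 169, 167, 166, 165, 167, 168, 166, 165, 166, 169, 168, 165, 168, 186, 219, 235, 236, 235, 235, 235, 234, 233, 235]
w3.png 242 [239, 238, 234, 212, 145, 133, 180, 205, 217, 224, 222, 224, 223, 225, 224, 226, 225, 223, 226, 220, 199, 149, 132, 185, 222, 222, 221, 219, 219, 219]
w9.png 208 [137, 134, 132, 126, 121, 105, 101, 96, 97, 100, 101, 97, 99, 97, 98, 100, 101, 104, 111, 121, 129, 136, 134, 134, 13
[... 439 characters left out ...]
163, 163, 162, 158, 155, 148, 140, 132, 134, 136, 130, 130, 130, 129, 133]
w9.png 234 [135, 134, 129, 132, 132, 155, 185, 194, 180, 170, 169, 166, 164, 163, 163, 162, 158, 161, 160, 156, 152, 139, 131, 132, 130, 130, 131, 130, 128, 127]
w9.png 242 [143, 145, 135, 116, 88, 117, 177, 205, 217, 220, 221, 223, 223, 221, 221, 224, 223, 221, 222, 215, 191, 133, 84, 98, 117, 127, 125, 127, 124, 130]
[280.49027521 205.9068281 ]
[280.22493883 216.82457947]
[279.90303843 230.18762974]
slot [0.37715118 0.29616667 0.032     ] [0.39011335 0.29498788 0.032     ] block [0.36078395 0.31496054 0.032     ] [0.41178442 0.31004747 0.032     ] [0.35515531 0.26572537 0.032     ] [0.40781939 0.26097049 0.032     ]
```

There is no tilt change: the blade columns are the same before and after (centre 283). I'll lower it into the slot in stages.

play_rows(dp=[[10,-0.7,-0.5],[30,-0.7,-0.5],[50,-0.7,-0.5],[70,-0.7,-0.5],[82,-0.7,-0.5],[88,-0.7,-0.5],[90,-0.7,-0.5],[90,-0.7,-0.5],[90,-0.7,-0.5]], roll=[0,0,0,0,0,0,0,0,0])

```text
t: 21.05
position: [0.3821, 0.2769, 0.0944]
eef_rot: [1.276, 1.165, -1.274]
contact_force: [0.0, 0.6, -1.0]
width: 0.0127
```

```bash
python3 - <<'E'
from h import *
print(plan([.3822,.2763,.061],np.radians(-5.1))[:2],env.state()['position'],env.state()['contact_force'])
E
```

```text
(array([33.4,  0.1,  0.6]), np.float64(-0.044921596562403465)) [0.38208103 0.27693766 0.09444898] [ 0.03846698  0.59654134 -1.01115044]
```

play_rows(dp=[[3,0,0.5],[7,0,0.5],[10,0,0.5],[13,0,0.5],[15,0,0.5],[15,0,0.5]], roll=[0,0,0,0,0,0])

```text
t: 21.65
position: [0.3817, 0.2763, 0.0787]
eef_rot: [1.275, 1.165, -1.276]
contact_force: [-0.7, 0.1, -0.5]
width: 0.0126
```

play_rows(dp=[[2,0,0],[5,0,0],[8,0,0],[11,0,0],[14,0,0],[16,0,0],[17,0,0],[17,0,0]], roll=[0,0,0,0,0,0,0,0])

```text
t: 22.45
position: [0.3818, 0.2763, 0.0619]
eef_rot: [1.275, 1.165, -1.275]
contact_force: [-0.7, -0.3, -0.6]
width: 0.013
```

play_rows(dp=[[0.7,0,0],[1.3,0,0],[1.3,0,0]], roll=[0,0,0])

```text
t: 22.75
position: [0.3818, 0.2763, 0.0607]
eef_rot: [1.275, 1.165, -1.275]
contact_force: [-0.4, 0.4, -0.7]
width: 0.0128
```

play_rows(dp=[[0,0,0],[0,0,0],[0,0,0],[0,0,0],[0,0,0],[0,0,0],[0,0,0],[0,0,0],[0,0,0],[0,0,0]], roll=[0,0,0,0,0,0,0,0,0,0], hand=0)

```text
t: 23.75
position: [0.3818, 0.2763, 0.0607]
eef_rot: [1.275, 1.165, -1.275]
contact_force: [0.6, 0.0, -0.3]
width: 0.0852
```

play_rows(dp=[[-4,0,0],[-15,0,0],[-35,0,0],[-60,0,0],[-90,0,0],[-115,0,0],[-130,0,0],[-135,0,0],[-135,0,0],[-135,0,0]], roll=[0,0,0,0,0,0,0,0,0,0])

```text
t: 24.75
position: [0.3815, 0.2761, 0.1952]
eef_rot: [1.274, 1.166, -1.276]
contact_force: [0.5, 0.1, 0.0]
width: 0.0854
```

```bash
python3 - <<'E'
from h import *
S=shot('scene','s5.png');T=shot('side','t5.png');W=shot('wrist','w10.png');print(env.state()['t'],env.state()['contact_force'],env.state()['width'])
for a,b,x in (('scene0','s5',(260,280,320,375)),('side0','t5',(305,250,355,335))):
    u0,v0,u1,v1=x
    for n in (a,b):
        g=load(n+'.png')['pixels'][v0:v1,u0:u1].max(2); m=(g<40).astype('uint8')
        k,l,st,c=cv2.connectedComponentsWithStats(m)
        i=1+np.argmax(st[1:,4]);print(n,'dark handle',st[i].tolist(),c[i]+[u0,v0])
# handle in w10 vs w2
for n in ('w2.png','w10.png'):
    I=load(n);m=(I['pixels'].max(2)<60).astype('uint8');m[:, :265]=0;m[:,300:]=0;m[:165]=0;m[235:]=0
    k,l,st,c=cv2.connectedComponentsWithStats(m);i=1+np.argmax(st[1:,4]);print(n,st[i].tolist(),c[i],onz(I,*c[i],.09,True))
m=cv2.inRange(cv2.cvtColor(S['pixels'],cv2.COLOR_RGB2HSV),(3,140,50),(18,255,255))
k,l,st,c=cv2.connectedComponentsWithStats(m)
for i in range(1,k):
    if st[i,4]>25 and 190<c[i][0]<300 and 190<c[i][1]<270: print('vial',st[i].tolist(),c[i].round(1))
E
```

```text
24.9 [-0.63691757  0.29770673  0.68327674] 0.08525571639518116
scene0 dark handle [14, 8, 15, 42, 468] [280.46794872 307.9017094 ]
s5 dark handle [13, 8, 16, 41, 485] [279.93402062 307.4371134 ]
side0 dark handle [21, 10, 12, 34, 260] [331.78461538 276.44615385]
t5 dark handle [20, 9, 13, 35, 293] [331.23549488 275.75767918]
w2.png [273, 206, 17, 24, 292] [281.05821918 219.62328767] [0.38174144 0.26476029 0.09      ]
w10.png [276, 184, 17, 46, 576] [284.5625     207.68576389] [0.38407978 0.27508191 0.09      ]
vial [228, 205, 8, 8, 33] [232.1 207.9]
vial [285, 207, 7, 8, 31] [287.9 210.6]
vial [209, 213, 14, 13, 105] [216.5 218.5]
vial [272, 213, 7, 8, 40] [274.8 216.3]
```

```bash
python3 -c "
from workcell import env
print(env.sign_off())"
```

```text
the job is handed in; nothing more can be done
None
```

The vial is loaded and held behind both catches, and the paddle is back in its stand. I handed the job in at about 25 s of the 64 s allowed.

**Loading:** I rolled the vial up the lane with the paddle blade, lifting the catches at about 2.6 N. I then pressed it on to the buffer's hard stop, where the highest wrist force I read was about 7.8 N. These were readings at the end of each move, so short peaks in between were not seen. Both catches were seen to drop, and then I drew the paddle back.

**Last checks:**
- **Vial:** it sprang back about 2 mm on to the catches when the paddle left. It was at the same pixels in a later scene picture, after the paddle was back in its stand.
- **Paddle:** the handle is within about 0.7 px of its starting place in both fixed cameras, so it is standing in the slot.
- **Robot:** the gripper is open and about 8 cm above the paddle, touching nothing.

**Disagreements:**
- The force readings were noisy by about 1 N.
- The cameras disagreed with each other by about 2 mm, as the calibration note warned.
- In the fixed cameras the blade at first seemed about 2.5 px off. The wrist views before and after the push showed no tilt, and the paddle went into the slot without contact.
- I didn't measure the beaker, tube or timer again at the end; none of the moves went near them.

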